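# Tap a fingerboard blank home in the fret-slotting box

### The arm

A 6-joint arm with a two-finger parallel gripper is mounted at the origin on the work surface. World frame = base frame: x ahead of the robot, y to its left, z up, the work surface at z = 0. Lengths are in m, angles in degrees, forces in N, time in s.
With the tool pointing down it reaches from about 0.35 to 0.875 m from the base axis. Payload 4.2 kg.
Tool frame: the origin (TCP) lies midway between the tips of the shut fingers; the grasp point (between the pads) lies 19 mm behind it; z points along the fingers, y is the line along which they close (so a half turn about z gives the same grasp; the last joint's range is limited). The gripper opens to 87 mm and grips with 3 to 60 N. Pads are 19 mm wide; open, the fingers measure 117 mm over their backs; the gripper's body (75 mm by 190 mm) begins 51 mm behind the grasp point.
Start: joints at [-60.183, 22.042, 0.453, 0, -68.411, -14.817], TCP at [0.162, -0.604, 0.223] pointing down, gripper open.
Joint ranges: [-179.83, 179.83], [-69.29, 118.12], [-61.27, 80.66], [-181.25, 117.63], [-171.15, -9.14], [-177.46, 177.46]. Speed limits (degrees/s): [159.86, 159.86, 180, 180, 180, 180].

### API

Orientations are given as [roll, pitch, yaw] about the fixed x, y, z axes, in that order (R = Rz(yaw) Ry(pitch) Rx(roll)).
In Python, from workcell import env gives the robot as it stands. The module is installed in compiled form; this text tells all that it offers. Calls block until the motion is done:
- env.goto(position, orientation): joint-space move of the TCP to a pose.
- env.move_straight(position, rotation=None, rate=0.15, force_limit=None): straight line of the TCP; rotation=None keeps the orientation; rate is the mean speed in m/s. With force_limit (N) it stops when the force on the tool has changed by that much, and returns True; else False.
- env.set_joints(angles): joint-space move.
- env.gripper_to(opening, grasp_force=None): opening from 0.0 (shut) to 1.0 (fully open); grasp_force is the grip in N (None keeps the last); returns when the fingers have stopped.
- env.dwell(seconds).
- env.inverse_kinematics(position, orientation): joint angles nearest the present ones, or None.
- env.read_state(): the state.
- env.grab_frame(name): name is "side" or "top"; returns a dict with "image" (400x640x3 uint8, blue, green, red), "fx", "fy", "cx", "cy" (pixels), "D" ([k1, k2, p1, p2, k3] as OpenCV has them; the pictures are not rectified), "position" and "orientation" of the camera in the world. Camera axes: x right, y up, looking along -z (the intrinsics and any distortion apply to the point x, -y, -z); pixel columns grow to the right and rows downward; lengths in m; the calibration is good to about 2 mm. A picture is of the moment at which its call begins. There is no depth.
A pose or a line that the arm cannot do raises env.Unreachable and nothing moves.
- env.close_job(): hands the job in; it is judged then, once.
Trained networks look in a picture, given as the dict that the camera call returned (one of the last four; its "shot" number tells which), for a name from the list of things; names that differ only in an ending like _2 or _b are one class to them, and where a whole thing is asked for, a point or a joint stands for the part that bears it (a point fixed in the world has none). Each returns a list of dicts, best first, with "score" (0 to 1); they miss things now and then, are a little off and sometimes report something else, mostly with a low value. They report only what shows in the picture. A call takes as long as a camera call. They do not tell look-alikes from the thing itself.
- env.search_frame(picture, thing): "xyz" ([x, y, z] in m, in world coordinates, good to about 4 mm: the middle of the surface that is visible of it).
- env.trace(picture, thing): "mask" (400x640 bool, what is visible of it).
The state is a dict: "clock": time; "joint_positions": joint angles; "qvel": joint speeds; "joint_torque": joint torques, N m; "position": TCP position; "tool_rot": TCP orientation; "force": force on the tool from outside, world axes, zero at the start; "wrist_torque": the same for the moment, N m; "opening": opening from 0.0 (shut) to 1.0 (fully open); "finger_force": force on a finger pad.
Only numpy, scipy, OpenCV 4.12 (cv2) and the standard library are available. Lean on these libraries where they do the work, as an engineer would, in place of code of your own. Each camera call takes 0.05 s, during which the arm holds its last target. There are 200 camera calls.

### The job

Pick up the small wooden mallet and nudge the fingerboard blank along the slotting box, tapping lightly on its projecting end, until it sits hard against the end stop hidden under the roof. Be gentle, and touch the blank with nothing but the mallet: the stop is only finger-tight and must not be pushed out of its setting. Then lay the mallet back down on the cork mat, without disturbing the other things on the bench.

Things in the scene. Friction and masses are not known exactly. Their poses are not given: they have to be found in the camera images.
- slotting_box: Fret-slotting box of pale wood, fixed to the bench: a straight channel 370 mm long, 103 mm wide outside (feet 130 mm). A plywood roof covers it from 80 mm behind the open mouth to the closed far end; metal saw-guide blocks, up to 110 mm high, stand 130 to 171 mm behind the mouth. Origin on the bench under the middle of the mouth; -y runs along the channel, inward; z up.
- box_mouth (a point): Middle of the channel's floor at the open mouth of the slotting box, 40 mm above the bench; axes as the box. The side walls are 67 mm apart and rise 16 mm above the floor.
- box_roof (a point): Point on top of the box's roof (64 mm above the bench), 300 mm inward of the mouth. Under it, unseen and not measured, is the end stop: a brass block, the middle of whose face is called stop_face, set anywhere from 30 mm nearer the mouth to 30 mm farther in than this point. Its finger-tight screw holds 8 N along the channel; pushed harder, it slips inward.
- fingerboard: Fingerboard blank of dark wood, a plain flat bar 360 x 64 x 8 mm, 120 to 230 g, lying loose on the channel's floor with 1.5 mm play each side; friction alone holds it, 0.5 to 2 N slide it. Origin under the middle of the square end to be tapped, which sticks out of the mouth with 40 mm clear below it. The blank runs from there along its own -y axis, inward; z up.
- board_far_end (a point): Middle of the blank's other end, inside the box, 360 mm along the blank from the end to be tapped and 4 mm above its underside. This end has to meet the stop.
- mallet: Small wooden mallet, 140 g: pale rectangular head 84 mm long along its y, with a flat striking face 36 x 36 mm at each end (y = +42 and -42 mm); round dark handle, 15 mm thick, along its -x axis from x = -18 to -166 mm. Origin at the centre of the head, 18 mm above the mat as it lies; z up. Mass centre about 13 mm along the handle; grip it some 42 mm from the origin.
- cork_mat: Cork mat fixed to the bench, 200 mm (x) x 150 mm (y), 4 mm thick. Origin at the centre of its underside.
- tape_roll: Bystander: roll of masking tape lying flat, 96 mm across, 24 mm high. Origin at the centre of its underside.
- glue_bottle: Bystander: white glue bottle, 58 mm across, 165 mm high. Origin at the centre of its underside.
- offcut: Bystander: pale wood offcut 55 x 100 x 24 mm. Origin at the centre of its underside.
- try_square: Bystander: try square lying flat, wooden stock 75 mm (along y) x 16 x 16 mm, steel blade 100 mm long from it along x. Origin under the middle of the stock.
- spool_clamp_a: Bystander: spool clamp standing upright, two wooden spools 38 mm across on a steel rod 130 mm high. Origin at the centre of its underside.
- spool_clamp_b: Bystander: another spool clamp of the same kind.
- file: Bystander: flat file 305 mm long over its handle, lying along its x. Origin under the middle of the blade.
Things that resemble listed ones, but are neither listed nor needed, are in the scene too. Leave any blue look-alike of the mallet alone.

How it is judged:
By the outcome, as a careful person would: the job done as asked, in the order asked, and still so for the second after the job is handed in, with the robot touching nothing.
It also fails if it takes over 58 s, if anything falls off the work surface, if the arm or the gripper's body presses on something with over 40 N, if the wrist force passes 120 N, or if a joint passes its speed limit or range.

## Working session

There is one attempt and no reset: what is moved stays moved. The work goes in short steps, each a Python script; the robot and the scene stay as the last script left them, time stands still between calls to the robot, and variables do not carry over. Pictures are saved under pics/ and viewed, at most 10 in all, crops included, and the job is handed in when it is done.

```bash
mkdir -p pics; ls
python3 - <<'E'
from workcell import env
import cv2
for n in ("top","side"):
    f=env.grab_frame(n); cv2.imwrite(f"pics/{n}0.png",f["image"])
    print(n,{k:v for k,v in f.items() if k!="image"})
    for t in ["slotting_box","fingerboard","mallet","cork_mat","box_mouth","box_roof","tape_roll","glue_bottle","offcut","try_square","spool_clamp_a","file"]:
        try: print(t,[(round(d["score"],2),[round(float(x),3) for x in d["xyz"]]) for d in env.search_frame(f,t)][:4])
        except Exception as e: print(t,e)
print(env.read_state())
E
```

```text
pics
top {'fx': 484.5313730535583, 'fy': 484.5313730535583, 'cx': 325.586121651545, 'cy': 186.5580129032585, 'D': array([-0.06680211,  0.        ,  0.        ,  0.        ,  0.        ]), 'position': array([0.41100913, 0.00538192, 1.29937519]), 'orientation': array([  5.52841781,  -0.60844212, -89.68715126]), 'shot': 1}
slotting_box [(0.87, [0.532, -0.251, 0.067])]
fingerboard [(0.8, [0.561, -0.014, 0.048])]
mallet [(0.72, [0.259, 0.3, 0.039]), (0.69, [0.487, 0.3, 0.04]), (0.31, [0.796, 0.018, 0.099])]
cork_mat [(0.68, [0.46, 0.284, 0.006]), (0.5, [0.565, -0.016, 0.045])]
box_mouth [(0.69, [0.527, -0.253, 0.064]), (0.37, [0.461, 0.284, 0.006])]
box_roof [(0.77, [0.526, -0.253, 0.06])]
tape_roll [(0.66, [0.723, 0.098, 0.024]), (0.18, [0.435, 0.066, 0.009])]
glue_bottle [(0.67, [0.767, -0.098, 0.109])]
offcut [(0.74, [0.385, -0.103, 0.024]), (0.4, [0.318, -0.281, 0.018])]
try_square [(0.75, [0.438, 0.065, 0.009])]
spool_clamp_a [(0.72, [0.798, 0.019, 0.099]), (0.66, [0.742, 0.266, 0.098])]
file [(0.59, [0.318, -0.279, 0.019])]
side {'fx': 434.745380640823, 'fy': 434.745380640823, 'cx':
[... 818 characters left out ...]
.084])]
{'clock': 1.3, 'joint_positions': array([-6.01832380e+01,  2.20415142e+01,  4.51674071e-01, -3.79242568e-05,
       -6.84092560e+01, -1.48173693e+01]), 'qvel': array([ 0.00010407, -0.03909751, -0.09495424,  0.01140269, -0.02751512,
       -0.05118416]), 'joint_torque': array([ 1.10625624e-03, -3.90471411e+01,  1.87623757e+01,  4.22427356e+00,
        1.53112295e-02, -1.00380129e-05]), 'position': array([ 0.16178288, -0.60367879,  0.2225452 ]), 'tool_rot': array([-1.79999135e+02,  2.65245846e-04, -1.65000621e+02]), 'force': array([ 0.44464656, -0.2598519 ,  0.1428727 ]), 'wrist_torque': array([-0.01864237, -0.02453685, -0.0139316 ]), 'finger_force': 0.0, 'opening': 1.0004617946571084}
```

View pics/top0.png

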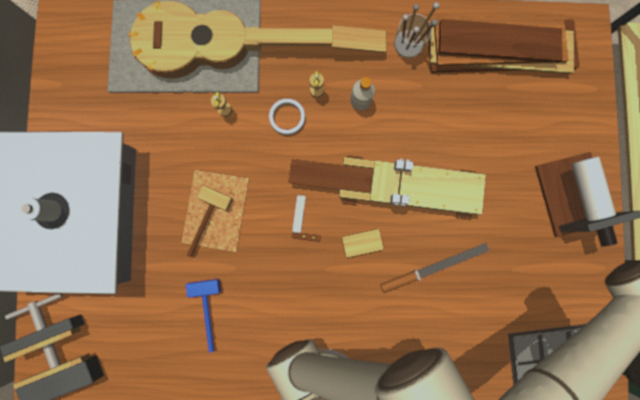

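View pics/side0.png

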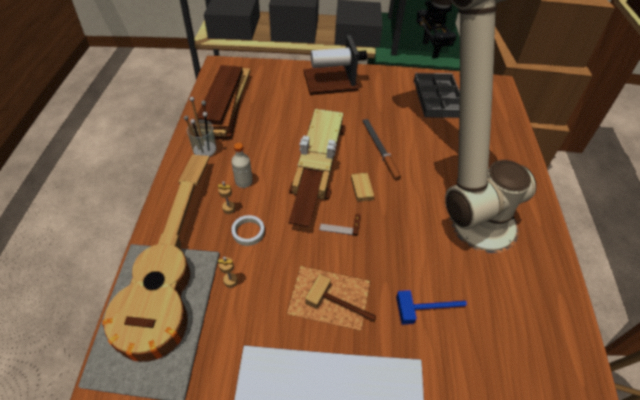

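The top view shows the mallet on the mat, with its head at (214,198) and handle end at (193,252). The blue look-alike is at (203,290). The blank's tapped end is at (290,172), the box mouth at about (342,177), and the try square sits below the blank at (303,218). The side view agrees: mallet head (318,290), blank end (303,222).

```bash
cat > h.py <<'E'
from workcell import env
import cv2, numpy as np
from scipy.spatial.transform import Rotation as Ro
def ray(f,uv):
    K=np.array([[f["fx"],0,f["cx"]],[0,f["fy"],f["cy"]],[0,0,1]])
    p=cv2.undistortPoints(np.array(uv,float).reshape(-1,1,2),K,f["D"]).reshape(-1,2)
    d=np.c_[p[:,0],-p[:,1],-np.ones(len(p))]
    return np.array(f["position"]),d@Ro.from_euler("xyz",f["orientation"],degrees=True).as_matrix().T
def onplane(f,uv,z):
    o,d=ray(f,uv); return o+d*((z-o[2])/d[:,2])[:,None]
def tri(fa,a,fb,b):
    (o1,d1),(o2,d2)=ray(fa,[a]),ray(fb,[b]); d1,d2=d1[0],d2[0]
    s=np.linalg.lstsq(np.c_[d1,-d2],o2-o1,rcond=None)[0]
    p,q=o1+s[0]*d1,o2+s[1]*d2
    return (p+q)/2,np.linalg.norm(p-q)
def mask(f,t,near=None):
    L=env.trace(f,t)
    if near is not None:
        L=[d for d in L if d["mask"].any() and np.linalg.norm(onplane(f,[np.argwhere(d["mask"]).mean(0)[::-1]],.03)[0,:2]-near)<.1]
    return L[0]["mask"]
def rect(P):
    r=cv2.minAreaRect((P[:,:2]*1000).astype(np.float32)); return np.round(cv2.boxPoints(r)).astype(int).tolist()
E
python3 - <<'E'
from h import *
np.set_printoptions(precision=4,suppress=True)
F={n:env.grab_frame(n) for n in("top","side")}
C={}
for n,f in F.items():
    for t,z,near in [("fingerboard",.048,None),("mallet",.04,(.46,.31)),("cork_mat",.004,None),("box_roof",.064,None)]:
        m=mask(f,t,near).copy()
        if t=="mallet":
            g=f["image"].astype(int); hd=m&(g[...,1]>110)
            uv=np.argwhere(hd)[:,::-1]; print(n,"head px",len(uv),uv.mean(0),rect(onplane(f,uv,z)))
            C[n,"head"]=uv.mean(0)
            h=m&(g[...,1]<80);uv=np.argwhere(h)[:,::-1]; print(n,"handle",len(uv),uv.mean(0),rect(onplane(f,uv,.029)))
            C[n,"handle"]=uv.mean(0)
        else:
            uv=np.argwhere(m)[:,::-1];print(n,t,len(uv),rect(onplane(f,uv,z)))
            C[n,t]=uv.mean(0)
            if t=="fingerboard":
                r=cv2.boxPoints(cv2.minAreaRect(uv.astype(np.float32))); print(r.tolist())
    s=cv2.resize(f["image"][130:280,170:370] if n=="top" else f["image"][100:340,280:400],None,fx=4 if n=="top" else 2.5,fy=4 if n=="top" else 2.5,interpolation=cv2.INTER_CUBIC)
    cv2.imwrite(f"pics/{n}crop.png",s)
for t in("head","handle","cork_mat","fingerboard"): print(t,tri(F["top"],C["top",t],F["side"],C["side",t]))
E
```

```text
top fingerboard 2115 [[512, -125], [580, -134], [610, 84], [541, 94]]
[[286.90350341796875, 182.9083251953125], [290.57073974609375, 156.83026123046875], [374.44342041015625, 168.62484741210938], [370.77618408203125, 194.70291137695312]]
top head px 446 [213.6054 197.0381] [[470, 254], [505, 239], [538, 316], [503, 331]]
top handle 277 [201.9278 229.6101] [[348, 345], [495, 234], [520, 268], [374, 379]]
top cork_mat 3307 [[358, 234], [557, 199], [583, 345], [385, 381]]
top box_roof 5514 [[444, -407], [576, -423], [621, -55], [489, -38]]
side fingerboard 1247 [[512, -139], [580, -147], [607, 86], [540, 94]]
[[287.6470642089844, 222.41177368164062], [302.1764831542969, 164.29412841796875], [323.8235168457031, 169.70590209960938], [309.2940979003906, 227.82354736328125]]Traceback (most recent call last):
  File "<stdin>", line 7, in <module>
  File "h.py", line 20, in mask
    return L[0]["mask"]
           ~^^^
IndexError: list index out of range
```

View pics/topcrop.png

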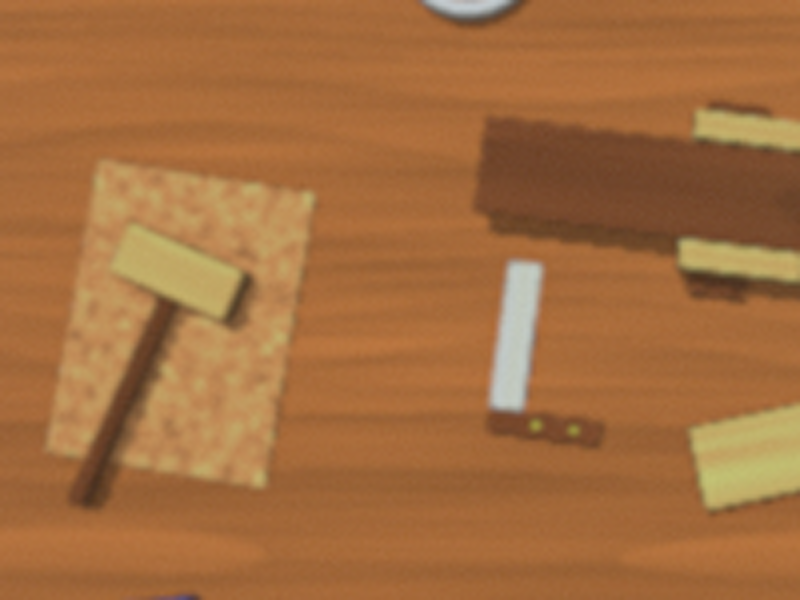

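The top crop (4x, offset 170,130) shows the mallet head corners at (130,222), (250,270), (228,322) and (108,272). The handle end is at (88,495), the blank's end corners at (487,116) and (475,212), and the wall ends at (697,110) and (680,238).

Run:
```python
from h import *
np.set_printoptions(precision=4,suppress=True)
f=env.grab_frame("top")
o=lambda L:[(x/4+170-.4,y/4+130-.4) for x,y in L]
print("head",onplane(f,o([(130,222),(250,270),(228,322),(108,272)]),.04))
print("handle",onplane(f,o([(165,300),(88,495)]),.029))
print("board",onplane(f,o([(487,116),(475,212)]),.048))
print("walls",onplane(f,o([(697,110),(680,238),(678,268)]),.056))
f=env.grab_frame("side")
cv2.imwrite("pics/sidecrop.png",cv2.resize(f["image"][170:330,280:400],None,fx=3.75,fy=3.75,interpolation=cv2.INTER_CUBIC))
```

```text
head [[0.5347 0.3158 0.04  ]
 [0.5038 0.2363 0.04  ]
 [0.4698 0.2498 0.04  ]
 [0.5018 0.3293 0.04  ]]
handle [[0.4844 0.2939 0.029 ]
 [0.3567 0.3411 0.029 ]]
board [[0.6049 0.0825 0.048 ]
 [0.5419 0.0895 0.048 ]]
walls [[ 0.6086 -0.0542  0.056 ]
 [ 0.5251 -0.0433  0.056 ]
 [ 0.5057 -0.0421  0.056 ]]
```

View pics/sidecrop.png

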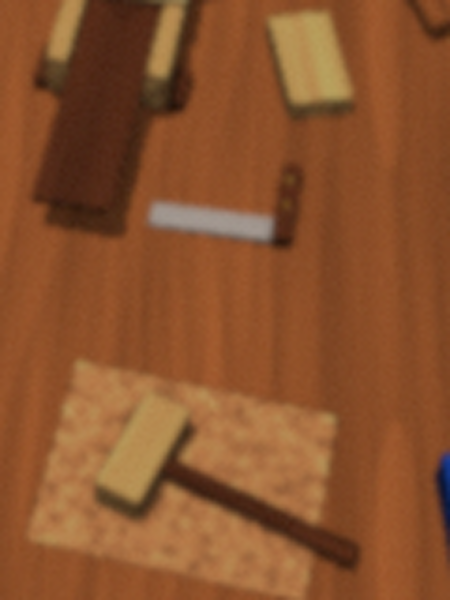

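The side crop (3.75x, offset 280,170) shows the head top corners at about (148,393), (190,408) and (97,485), the handle end at (352,548), and the blank end's top corners at (38,197) and (103,208).

Run:
```python
from h import *
np.set_printoptions(precision=4,suppress=True)
t=env.grab_frame("top"); s=env.grab_frame("side")
a=lambda x,y:(x/4+170-.4,y/4+130-.4)
b=lambda x,y:(x/3.75+280-.4,y/3.75+170-.4)
for n,p,q in [("head+x-y",(250,270),(148,393)),("head-x-y",(228,322),(190,408)),("head+x+y",(130,222),(97,485)),("handle end",(88,495),(352,545)),("bd+x",(487,116),(38,197)),("bd-x",(475,212),(103,208))]:
    print(n,*tri(t,a(*p),s,b(*q)))
for p in [(.48,.3,.12)]: print(env.inverse_kinematics(p,[180,0,67]),env.inverse_kinematics(p,[180,0,-23]),env.inverse_kinematics((.53,.12,.03),[180,0,-7]), env.inverse_kinematics(p,[180,0,157]))
```

```text
head+x-y [0.503  0.2381 0.0308] 0.0028466557878414796
head-x-y [0.4703 0.2506 0.0357] 0.0006264918305880085
head+x+y [0.5335 0.3169 0.0359] 0.003232040282980416
handle end [0.3547 0.3423 0.0255] 0.0037673636473584517
bd+x [0.6019 0.0826 0.0485] 0.005883279577517741
bd-x [0.5447 0.0893 0.0485] 0.005735838207027258
[ 48.4037  21.8025 -16.0157   0.     -52.1817 108.5963] [ 48.4037  21.8025 -16.0157   0.     -52.1817  18.5963] [ 29.8591  26.7953 -24.3302   0.     -38.8745  53.1409] [  48.4037   21.8025  -16.0157   -0.      -52.1817 -161.4037]
```

Run:
```python
from h import *
np.set_printoptions(precision=4,suppress=True)
g=[.4634,.2984]; R=[180,0,-21.5]
env.goto([*g,.13],R)
print(env.read_state()["clock"])
c=env.move_straight([*g,.008],rate=.08,force_limit=5); print(c,env.read_state()["position"])
env.gripper_to(0.0,40)
s=env.read_state(); print(s["clock"],s["opening"],s["finger_force"],s["position"])
env.move_straight([*g,.09],rate=.1)
s=env.read_state(); print(s["clock"],s["opening"],s["finger_force"],s["force"],s["wrist_torque"])
f=env.grab_frame("side"); cv2.imwrite("pics/g.png",f["image"][150:350,220:460].repeat(2,0).repeat(2,1))
```

```text
5.2333
False [0.4637 0.2987 0.0085]
8.0833 0.16070864992918563 39.771979451179504 [0.4634 0.2985 0.008 ]
9.05 0.15557104773169073 39.76927936077118 [-0.0856 -0.4077 -1.4001] [-0.0509  0.2016  0.0235]
```

View pics/g.png

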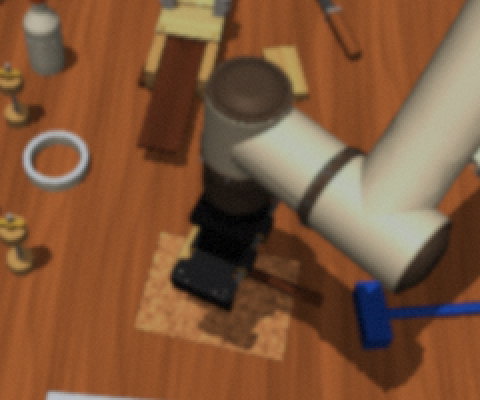

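Run:
```python
from h import *
np.set_printoptions(precision=4,suppress=True)
R=[180,0,-7]; x=np.array([.9925,-.1219]); y=np.array([.1219,.9925]); e=np.array([.5734,.086])
T=lambda d:e+y*(.042+d)-.042*x
env.goto([*T(.05),.09],R); env.move_straight([*T(.05),.030],rate=.1); env.move_straight([*T(.010),.030],rate=.06)
env.dwell(.3); s=env.read_state(); print(s["clock"],s["position"],s["force"])
c=env.move_straight([*T(-.112),.030],rate=.012,force_limit=4)
s=env.read_state(); print(c,s["clock"],s["position"],s["force"],s["wrist_torque"], "travel",(s["position"][:2]-T(0))@y)
f=env.grab_frame("top"); cv2.imwrite("pics/p.png",f["image"][130:280,200:400].repeat(4,0).repeat(4,1))
```

```text
11.5833 [0.5381 0.143  0.0299] [ 0.5788  0.9406 -0.9534]
True 17.8333 [0.5282 0.0595 0.0297] [ 0.6578  1.8512 -1.0391] [ 0.4034 -0.0875  0.0492] travel -0.07376644863043222
```

View pics/p.png

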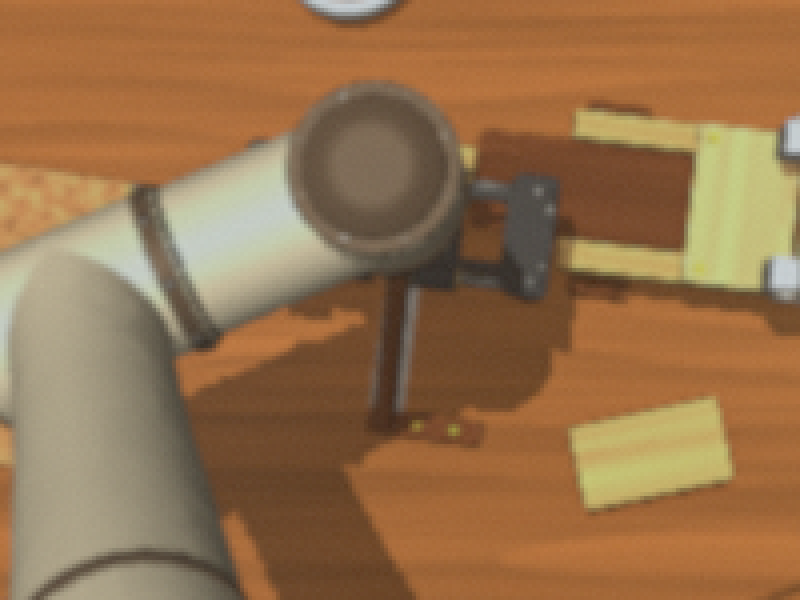

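The mallet head meets the blank end at about (470,155) and the blank now projects only about 60 mm. To confirm this is the stop, I'll back off and tap again.

Run:
```python
from h import *
np.set_printoptions(precision=4,suppress=True)
y=np.array([.1219,.9925]); p=env.read_state()["position"][:2].copy()
S=lambda d:[*(p+y*d),.030]
for k in range(2):
    env.move_straight(S(.006),rate=.03); env.dwell(.2); print(env.read_state()["force"])
    c=env.move_straight(S(-.012),rate=.01,force_limit=4.3)
    s=env.read_state(); print(c,s["clock"],"d",(s["position"][:2]-p)@y,s["force"])
    env.dwell(.2); s=env.read_state(); print("d",(s["position"][:2]-p)@y,s["force"])
```

```text
[-0.2256 -0.3356 -1.763 ]
True 19.3167 d 5.674188219460772e-05 [ 0.9328  2.4638 -0.6182]
d -1.2778069278492399e-05 [ 0.5079  2.2571 -0.8666]
[-0.3395 -0.4359 -1.4385]
True 20.9417 d 7.899130896125769e-05 [ 1.5008  2.16   -0.5214]
d 1.266852503067162e-05 [1.1038 2.715  0.3315]
```

The stop point repeats within 0.1 mm, and it implies the stop is about 299 mm inside, which is plausible. Next I lay the mallet back.

Run:
```python
from h import *
np.set_printoptions(precision=4,suppress=True)
y=np.array([.1219,.9925]); p=env.read_state()["position"][:2].copy()
env.move_straight([*(p+y*.06),.030],rate=.06)
env.move_straight([*(p+y*.06),.09],rate=.1)
g=[.4634,.2984]; R=[180,0,-21.5]
env.goto([*g,.09],R); env.move_straight([*g,.02],rate=.07)
c=env.move_straight([*g,.0075],rate=.015,force_limit=3); s=env.read_state(); print(c,s["position"],s["force"])
env.gripper_to(1.0); env.dwell(.2)
env.move_straight([*g,.14],rate=.1)
env.goto([.35,-.35,.3],[180,0,-60])
s=env.read_state(); print(s["clock"],s["position"])
f=env.grab_frame("top"); cv2.imwrite("pics/end.png",f["image"][130:280,170:370].repeat(4,0).repeat(4,1))
```

```text
True [0.4632 0.2983 0.0077] [-0.9609  0.3305  2.6509]
31.2 [ 0.3504 -0.3496  0.2997]
```

View pics/end.png

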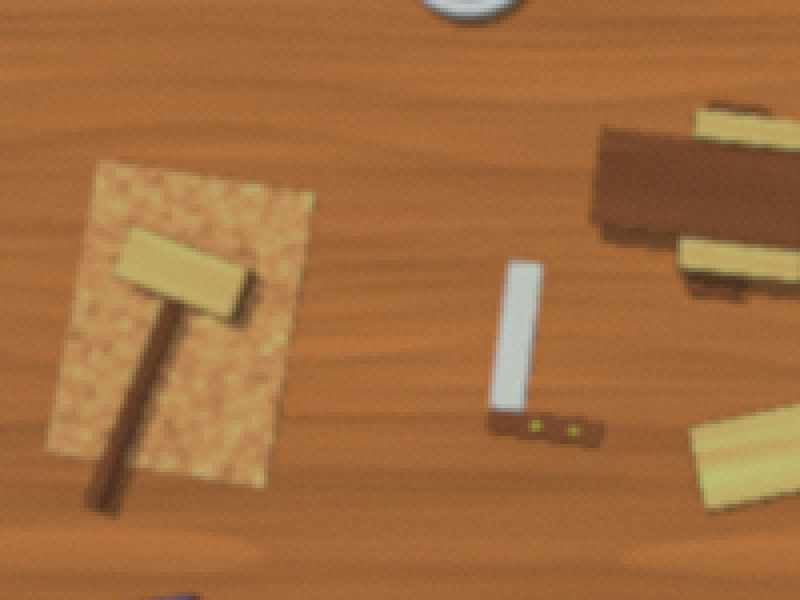

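The mallet lies on the mat with its head at (182,275). The blank end is now at (600,175), 74 mm further in, which matches the push. The try square and offcut haven't moved.

```bash
python3 -c "
from workcell import env
print(env.close_job())"
```

```text
the job is handed in; nothing more can be done
None
```

I pushed the blank about 74 mm with the mallet in one slow, force-limited push plus two check taps (limits 4 to 4.3 N), until it stopped at the same point three times, taken as the hidden stop; the mallet is back on the cork mat, the try square and offcut are where they were in the last picture (the other bystanders weren't re-checked), and the job was handed in at about 31 s.

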